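Call the next turn number at the bakery counter

ROBOT

A 6-joint arm with a two-finger parallel gripper is mounted at the origin on a cart in front of the work surface, level with it; the furniture and walls round the work are solid. World frame = base frame: x ahead of the robot, y to its left, z up, the work surface at z = 0. Lengths are in mm, angles in rad, forces in N, time in s.
With the tool pointing down it reaches from about 300 to 775 mm from the base axis. Payload 14.6 kg.
Tool frame: the origin (TCP) lies between the finger pads; the fingertips stand 19 mm ahead of it and the grasp point (between the pads) is the TCP; x points along the fingers, y is the direction in which the jaws open and shut, and the axes are right-handed (so a half turn about x gives the same grasp; the last joint's range is limited). The gripper opens to 94 mm and grips with 3 to 60 N. Pads are 16 mm wide; open, the fingers measure 119 mm over their backs; the gripper's body (75 mm by 177 mm) begins 78 mm behind the grasp point.
Start: joints at [-0.067, 0.3, 1.521, -0, 1.321, -0.067], TCP at [549.99, -0.002, 224.446] pointing down, gripper open.
Joint ranges: [-3.03, 3.03], [-0.79, 2.21], [0.23, 2.52], [-1.04, 4.18], [0, 3.07], [-2.55, 2.55]. Speed limits (rad/s): [2.22, 2.22, 2.57, 3.14, 3.14, 3.14].

INTERFACE

Orientations are given as [roll, pitch, yaw] about the fixed x, y, z axes, in that order (R = Rz(yaw) Ry(pitch) Rx(roll)).
In Python, from cell import manip gives the robot as it stands.
- The arm moves only by the tool jog_arm, never from a script. Its argument "series" is one flat list of numbers, 7 for each row, row after row: the turn, a rotation vector about the world's x, y, z in rad, then the shift along the world's x, y, z in m, then the opening, from -1 (shut) to 1 (fully open). A call has 1 to 20 rows; each row is the pose to reach, as a shift and turn from the pose commanded when the call began; what a row does not reach only later rows make up. A row lasts 1/8 s, in which the tool goes at most 62.5 mm and 10.7 degrees, less where a joint would pass 70% of its speed; a pose out of reach is approached as far as the arm can. A call with a gripper value outside its range is refused whole. The fingers move at their own pace and stop on an object; "squeeze" is the grip in N (left out, the last holds). Time passes only in rows, so rows that repeat a pose let the fingers close. It gives the time, the measured TCP pose, the force and the opening at its end, in the units of the state.
- manip.read_state(): the state, without advancing time (a new reading comes with each control period).
- manip.camera(name): name is "scene" or "side" or "wrist"; returns a dict with "color" (384x512x3 uint8, blue, green, red), "range_z" (384x512 float32, mm along the optical axis (not along the pixel's ray), 0 where there is no reading), "fx", "fy", "cx", "cy" (pixels), "D" ([k1, k2, p1, p2, k3] as OpenCV has them; the pictures are not rectified), "pose" (4x4, takes a point from camera to world coordinates); the wrist camera has in their place "mount" (4x4, takes a point from camera to tool coordinates, whose origin is the TCP and whose axes are the tool frame's). Camera axes: x right, y down, z forward; pixel columns grow to the right and rows downward; lengths in mm; the calibration is good to about 2 mm. A picture is of the moment at which its call begins: read the wrist's pose just before it.
- manip.sign_off(): hands the job in, once; it reports no verdict.
The state is a dict: "clock": time; "joints": joint angles; "qd": joint speeds; "effort": joint torques, N m; "eef_pos": TCP position; "eef_rot": TCP orientation; "wrist_force": force on the tool from outside, world axes, zero at the start; "moment": the same for the moment, N m; "finger_gap": finger opening in mm.
Only numpy, scipy, OpenCV 4.12 (cv2) and the standard library are available. Lean on these libraries where they do the work, as an engineer would, in place of code of your own. Each camera call takes 0.05 s, during which the arm holds its last target.

TASK

The turn-number display on the counter has fallen behind: bring it up to 46 by flicking the tabs of its two thumbwheels away from you with a fingertip, click by click, running neither wheel past its figure. Once it shows 46, and not before, press the button of the counter bell all the way down to call that customer, and let it go. Nothing is to be picked up or knocked over, and the display, the bell and the other things on the counter stay where they are.

Things in the scene. Friction and masses are not known exactly. Their poses are not given: they have to be found in the camera images.
- turn_display: Turn-number display, loose, upright, about 2.2 kg: wooden foot 132 x 112 x 12 mm, black case 103 mm wide and 112 mm high with a round top, a grey toothed thumbwheel outside each end, 157 mm wide over all. Origin: centre of its underside; z up, -x is its front, y runs along the axle, 70 mm above the origin. Left (+y) is the tens wheel, right (-y) the ones wheel.
- window (a point): Middle of the reading window in the case, which looks up and forward at 45 degrees. The tens figure stands 24 mm to its +y side (left seen from the front), the ones figure 24 mm to its -y side: black numerals 20 mm high on white drums.
- tens_wheel_mid (a point): Centre of the tens thumbwheel, on the axle, 66 mm to the display's +y side, 70 mm above the counter. Grey disc, radius 43 mm, 16 mm wide along the axle, with ten tabs 6 mm thick reaching radius 57 mm; 29 mm are free between tab tips. At every click one tab stands straight up above the axle, tip 127 mm above the counter; the tabs before and behind it are 11 mm lower.
- ones_wheel_mid (a point): Centre of the ones thumbwheel, on the axle, 66 mm to the display's -y side; same shape as the tens thumbwheel. Each thumbwheel's inner face is 7 mm from the case's end.
- tens_wheel (a joint): Turn of the tens wheel, rad: value / 0.6283 is the figure shown (2.513 shows 4). It grows as the top goes to the display's +x. A sprung click every 0.6283 rad; starts at 2 or 3. To leave a click takes about 4 N at a tab tip; past half way it snaps on to the next click if no finger blocks it, before that it springs back. Stops just below 0 and above 9.
- ones_wheel (a joint): Turn of the ones wheel, same scale and clicks as the tens wheel; 3.770 shows 6. Starts at 3, 4 or 5. Seldom a wheel has been left hanging half way between two clicks: then its tabs are half a step on, and a nudge forward lets it drop into the next click.
- service_bell: Counter bell, loose, 0.19 kg: silver dome on a dark base, 83 mm across, 62 mm high, upright. Origin: centre of its underside. The button is a pin 9.6 mm across in the middle of the dome, its top 62 mm above the origin. The bell stands to the left or to the right of the display.
- service_bell_button (a joint): Travel of the bell's button, m: 0 up, 0.004 fully down. A spring lifts it: 6 N press it to 0.003, where the bell rings, 8 N right down.
- jam_jar: Glass jam jar, 62 mm across, 85 mm high, loose, on the other side of the display from the bell; a bystander. Origin: centre of its underside.
- card_reader: White card reader 68 x 68 x 14 mm lying in front; loose bystander. Origin: centre of its underside.
Things that resemble listed ones, but are neither listed nor needed, are in the scene too. Leave any red look-alike of the service_bell alone.

How it is judged (in metres and radians):
On the way, in this order (a step that is already met when the one before it is completed fails the run):
1. the display shows 46, both wheels resting on their clicks (value of joint tens_wheel between 2.393 and 2.633 rad and value of joint ones_wheel between 3.65 and 3.89 rad and value of joint service_bell_button below 0.002 m), for 0.3 s.
2. the bell's button is pressed right down (value of joint service_bell_button above 0.003 m), for 0.02 s.
At the end, for the whole second after the job is handed in: The display shows 46 (tens wheel within 0.12 rad of 2.513, ones wheel within 0.12 rad of 3.770); the bell has been rung after that and its button is up again (under 1.5 mm); display and bell stand upright (within 0.1 rad), still, within 40 mm of where they were (value of joint tens_wheel between 2.393 and 2.633 rad and value of joint ones_wheel between 3.65 and 3.89 rad and value of joint service_bell_button below 0.0015 m and angle between each of turn_display, service_bell's own z axis and vertical below 0.1 rad and distance of each of turn_display, service_bell from where it was at the start of the episode below 0.04 m and linear speed of each of turn_display, service_bell below 0.02 m/s); the robot touches nothing.
It fails at once if a thumbwheel is run past its figure (more than 0.35 rad beyond it) (value of joint tens_wheel above 2.863 rad or value of joint ones_wheel above 4.12 rad).
It fails at once if the bell is rung while the display does not show 46 (value of joint service_bell_button above 0.003 m and not (value of joint tens_wheel between 2.393 and 2.633 rad and value of joint ones_wheel between 3.65 and 3.89 rad)).
It fails at once if the display is lifted more than 12 mm, tilted more than 0.25 rad or shifted more than 40 mm (height (world z) of turn_display above 0.012 m or angle between turn_display's own z axis and vertical above 0.25 rad or distance of turn_display from where it was at the start of the episode above 0.04 m).
It fails at once if the bell is lifted more than 12 mm, tilted more than 0.25 rad or shifted more than 40 mm (height (world z) of service_bell above 0.012 m or angle between service_bell's own z axis and vertical above 0.25 rad or distance of service_bell from where it was at the start of the episode above 0.04 m).
It fails at once if the jam jar or the card reader is moved more than 40 mm (distance of any of jam_jar, card_reader from where it was at the start of the episode above 0.04 m).
It also fails if it takes over 58 s, if anything falls off the work surface, if the arm or the gripper's body presses on something with over 40 N, if the wrist force passes 120 N, or if a joint passes its speed limit or range.

## Working session

There is one attempt and no reset: what is moved stays moved. The work goes in short steps, Python scripts to look and compute and a tool call to move; the robot and the scene stay as the last step left them, time stands still between calls to the robot, and variables do not carry over. Pictures are saved under pics/ and viewed, and the job is handed in when it is done.

Besides the shell and the picture viewer there is one more tool, called after "Request:" in YAML: its name, and indented under it one key for each argument. jog_arm: Moves the arm, as the interface text tells. Its arguments: {"type":"object","properties":{"series":{"type":"array","items":{"type":"number"}},"squeeze":{"type":"number"}},"required":["series"]}

```bash
ls; mkdir -p pics
python3 - <<'E'
from cell import manip
import cv2,numpy as np,pickle
s=manip.read_state();print(s)
for n in ("scene","side","wrist"):
    c=manip.camera(n);pickle.dump(c,open(f"{n}0.pkl","wb"))
    cv2.imwrite(f"pics/{n}0.png",c["color"])
    print(n,c["fx"],c["fy"],c["cx"],c["cy"],c["D"],c.get("pose",c.get("mount")))
E
```

```text
pics
{'clock': 0.0, 'joints': array([-6.65673178e-02,  3.00454041e-01,  1.52158153e+00, -7.70143319e-06,
        1.32067750e+00, -6.66321026e-02]), 'qd': array([-0.00059006,  0.00183426,  0.00133838,  0.00071816, -0.0015462 ,
       -0.00087832]), 'effort': array([-1.53750298e-03, -5.31805658e+01, -3.52735734e+01,  7.07558286e-02,
        2.43994006e-02, -4.79655944e-05]), 'eef_pos': array([5.49764104e+02, 2.88861379e-02, 2.23895478e+02]), 'eef_rot': array([-1.63077066,  1.56967588,  3.08168502]), 'wrist_force': array([-0.12059824, -0.29080911, -1.25917512]), 'moment': array([-0.01046464, -0.00559185,  0.07747832]), 'finger_gap': 94.20864817951389}
scene 391.17482528404673 391.17482528404673 255.3590123627405 189.82906902922085 [0.04260816 0.         0.         0.         0.        ] [[ 6.99960983e-01 -4.96227056e-01  5.13627619e-01 -2.34561959e+01]
 [-7.14175695e-01 -4.89137229e-01  5.00697362e-01 -6.26912939e+02]
 [ 2.77481267e-03 -7.17288979e-01 -6.96770278e-01  7.48480032e+02]
 [ 0.00000000e+00  0.00000000e+00  0.00000000e+00  1.00000000e+00]]
side 463.5260474576378 463.5260474576378 260.41100425775755 193.30950750102835 [0.00550965 0.         0.         0.         0.        ] [[ 8.76623602e-01 -3.52120324e-01  3.27936485e-01  9.00823510e+01]
 [-4.80775953e-01 -6.68781086e-01  5.67085833e-01 -7.81880949e+02]
 [ 1.96352716e-02 -6.54784801e-01 -7.55560269e-01  9.38806119e+02]
 [ 0.00000000e+00  0.00000000e+00  0.00000000e+00  1.00000000e+00]]
wrist 336.3662267260956 336.3662267260956 256.6096932390149 195.9310140096118 [0.03502998 0.         0.         0.         0.        ] [[ 7.02691274e-04 -2.56779490e-01  9.66469762e-01 -1.60590588e+02]
 [ 9.99999594e-01 -3.65617284e-04 -8.24209964e-04  8.37871758e-01]
 [ 5.64998263e-04  9.66469948e-01  2.56779128e-01 -7.38142567e+01]
 [ 0.00000000e+00  0.00000000e+00  0.00000000e+00  1.00000000e+00]]
```

View pics/scene0.png

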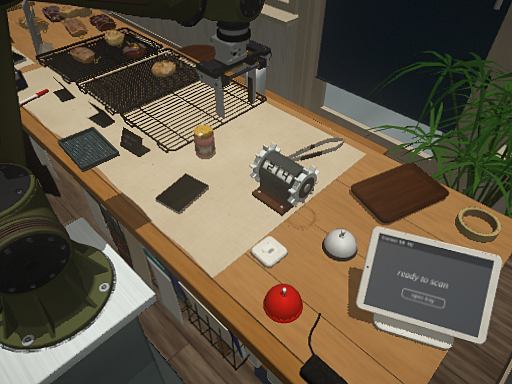

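View pics/side0.png

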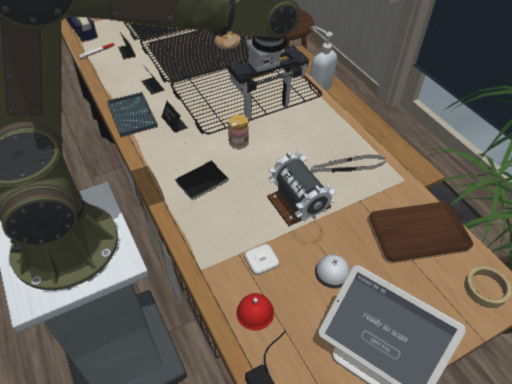

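View pics/wrist0.png

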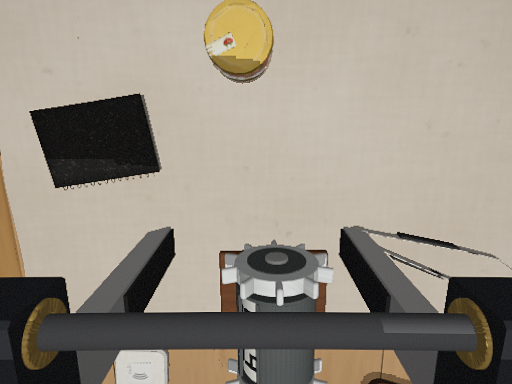

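```bash
cat > h.py <<'E'
import cv2,numpy as np,pickle
from scipy.spatial.transform import Rotation as R
def und(c,uv):
    K=np.array([[c["fx"],0,c["cx"]],[0,c["fy"],c["cy"]],[0,0,1]])
    return cv2.undistortPoints(np.array(uv,float).reshape(-1,1,2),K,np.array(c["D"],float)).reshape(-1,2)
def wpose(s,c):
    T=np.eye(4);T[:3,:3]=R.from_euler('xyz',s["eef_rot"]).as_matrix();T[:3,3]=s["eef_pos"]
    return T@c["mount"]
def onz(c,uv,z,P=None):
    P=c["pose"] if P is None else P
    n=und(c,uv);d=np.c_[n,np.ones(len(n))]@P[:3,:3].T
    o=P[:3,3];return o+d*((z-o[2])/d[:,2])[:,None]
def cloud(c,P=None):
    P=c["pose"] if P is None else P
    h,w=c["range_z"].shape
    v,u=np.mgrid[:h,:w];n=und(c,np.c_[u.ravel(),v.ravel()])
    z=c["range_z"].reshape(-1,1).astype(float)
    p=np.c_[n,np.ones(len(n))]*z
    return (p@P[:3,:3].T+P[:3,3]).reshape(h,w,3)
def proj(c,X,P=None):
    P=c["pose"] if P is None else P
    Q=np.linalg.inv(P);K=np.array([[c["fx"],0,c["cx"]],[0,c["fy"],c["cy"]],[0,0,1]])
    return cv2.projectPoints(np.array(X,float).reshape(-1,1,3),cv2.Rodrigues(Q[:3,:3])[0],Q[:3,3],K,np.array(c["D"],float))[0].reshape(-1,2)
E
python3 - <<'E'
from h import *
S=pickle.load(open("scene0.pkl","rb"));D=pickle.load(open("side0.pkl","rb"))
a=cv2.resize(S["color"][130:220,235:335],None,fx=5,fy=5,interpolation=cv2.INTER_CUBIC)
b=cv2.resize(D["color"][140:230,255:345],None,fx=5,fy=5,interpolation=cv2.INTER_CUBIC)
cv2.imwrite("pics/a1.png",a);cv2.imwrite("pics/b1.png",b)
for c,jar,bell,disp in((S,(204,130),(341,243),(285,178)),(D,(238,122),(333,269),(302,185))):
    w=cloud(c)
    for u,v in(jar,bell,disp): print(w[v,u].round(1),end=' ')
    print()
    # points of display: height band
    m=(w[...,2]>20)&(w[...,2]<135)&(np.linalg.norm(w[...,:2]-w[disp[1],disp[0],:2],axis=-1)<110)
    p=w[m];print(len(p),p.min(0).round(0),p.max(0).round(0))
    m=(w[...,2]>18)&(w[...,2]<75)&(np.linalg.norm(w[...,:2]-w[bell[1],bell[0],:2],axis=-1)<70)
    p=w[m];q=p[p[:,2]>48];print('bell',len(p),p.min(0).round(0),p.max(0).round(0),q.mean(0))
E
```

```text
[537.3 126.9  86.4] [ 510.8 -378.6   41.1] [ 540.8 -179.4   93.8] 
2433 [ 514. -229.   20.] [625. -74. 131.]
bell 705 [ 489. -406.   18.] [ 558. -333.   66.] [ 525.77377527 -368.26290594   55.83049646]
[532.3 120.5  85.1] [ 515.9 -382.3   41.3] [ 550.3 -184.5  111.7] 
2467 [ 516. -234.   20.] [625. -79. 131.]
bell 721 [ 490. -409.   18.] [ 564. -336.   63.] [ 526.40631602 -373.10705012   57.66040916]
```

View pics/a1.png

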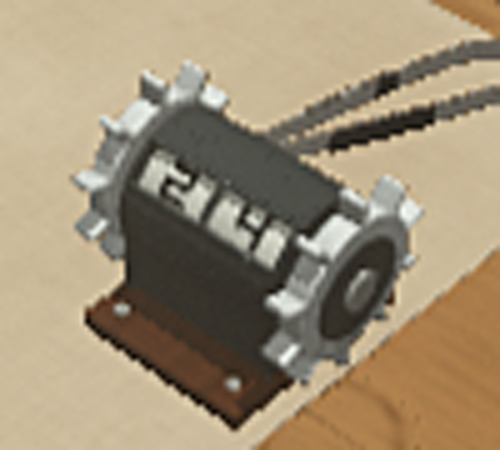

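View pics/b1.png

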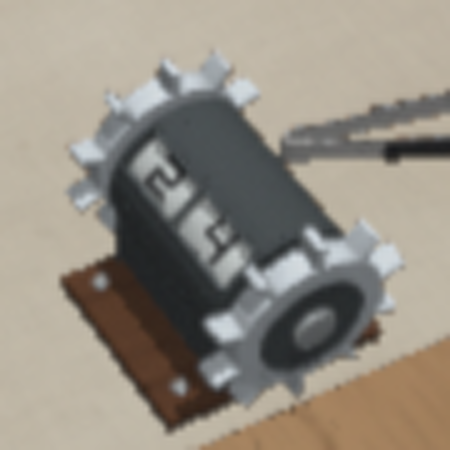

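The scene picture shows the display reading 2 4 near (285,178), the silver bell at (341,243), the jar at (204,140) and the red look-alike at (283,303). Next I'll shut and turn the gripper and look down on the display.

Request:
jog_arm:
  series: [0, 0, 0.4, 0.03, -0.04, 0, -1, 0, 0, 0.8, 0.05, -0.08, 0, -1, 0, 0, 1.571, 0.1, -0.15, 0, -1, 0, 0, 1.571, 0.1, -0.15, 0, -1, 0, 0, 1.571, 0.1, -0.15, 0, -1, 0, 0, 1.571, 0.1, -0.15, 0, -1, 0, 0, 1.571, 0.1, -0.15, 0, -1, 0, 0, 1.571, 0.1, -0.15, 0, -1, 0, 0, 1.571, 0.1, -0.15, 0, -1, 0, 0, 1.571, 0.1, -0.15, 0, -1, 0, 0, 1.571, 0.1, -0.15, 0, -1]
  squeeze: 20

```text
clock: 1.52
eef_pos: [650.0, -150.0, 224.2]
eef_rot: [2.877, 1.57, 2.875]
wrist_force: [0.5, -0.2, -0.1]
finger_gap: 0.5
```

Run:
```python
from h import *
from cell import manip
s=manip.read_state();c=manip.camera("wrist");pickle.dump((s,c),open("w1.pkl","wb"))
print(s["clock"],s["eef_pos"],R.from_euler('xyz',s["eef_rot"]).as_matrix().round(3),s["finger_gap"],s["wrist_force"])
cv2.imwrite("pics/w1.png",c["color"])
S=manip.camera("scene");pickle.dump(S,open("s1.pkl","wb"))
P=wpose(s,c);w=cloud(c,P)
ax=lambda v:(v-v.min())
print(proj(c,[[570,-153,127]],P))
m=(w[...,2]>118)&(w[...,2]<135)&(np.hypot(w[...,0]-570,w[...,1]+153)<120)
n,l,st,ce=cv2.connectedComponentsWithStats(m.astype(np.uint8))
for i in range(1,n):
    if st[i,4]>15: p=w[l==i];print(st[i],p.min(0).round(1),p.max(0).round(1),p.mean(0).round(1))
```

```text
1.525 [ 649.95324217 -149.97361911  224.24976137] [[-0.     0.002  1.   ]
 [ 0.     1.    -0.002]
 [-1.     0.    -0.   ]] 0.544139431325526 [ 0.49871932 -0.24956616 -0.10974194]
[[253.25051151  97.74680362]]
[156  95  24   9 196] [ 568.  -224.1  119.4] [ 573.7 -208.5  128.7] [ 570.9 -215.8  126.4]
[332  94  25   9 194] [567.4 -93.5 118.1] [573.2 -77.3 129. ] [570.3 -86.2 126.2]
```

View pics/w1.png

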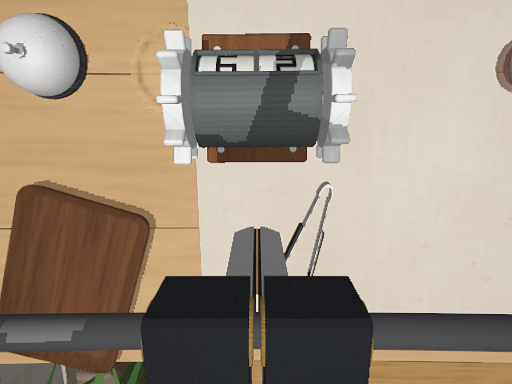

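Run:
```python
from h import *
s,c=pickle.load(open("w1.pkl","rb"));S=pickle.load(open("s1.pkl","rb"))
a=cv2.rotate(c["color"][40:85,185:330],cv2.ROTATE_180)
a=cv2.resize(a,(725,225+100),interpolation=cv2.INTER_CUBIC)
b=cv2.resize(S["color"][150:190,250:305],(550,400),interpolation=cv2.INTER_CUBIC)[:270]
o=np.zeros((600,725,3),np.uint8);o[:325]=a;o[328:598,:550]=b;cv2.imwrite("pics/n1.png",o)
D=pickle.load(open("side0.pkl","rb"))
w=cloud(D);p=w[(w[...,1]<-400)&(w[...,1]>-650)&(w[...,0]>300)&(w[...,0]<700)&(w[...,2]>30)]
for z in(40,80,120,160,200):
  q=p[(p[:,2]>z-20)&(p[:,2]<z+20)]
  if len(q):print(z,len(q),np.percentile(q[:,:2],[1,99],axis=0).round(0).tolist())
```

```text
40 1240 [[312.0, -648.0], [523.0, -401.0]]
80 3198 [[422.0, -648.0], [533.0, -475.0]]
120 3671 [[463.0, -648.0], [582.0, -456.0]]
160 1494 [[498.0, -648.0], [602.0, -447.0]]
```

View pics/n1.png

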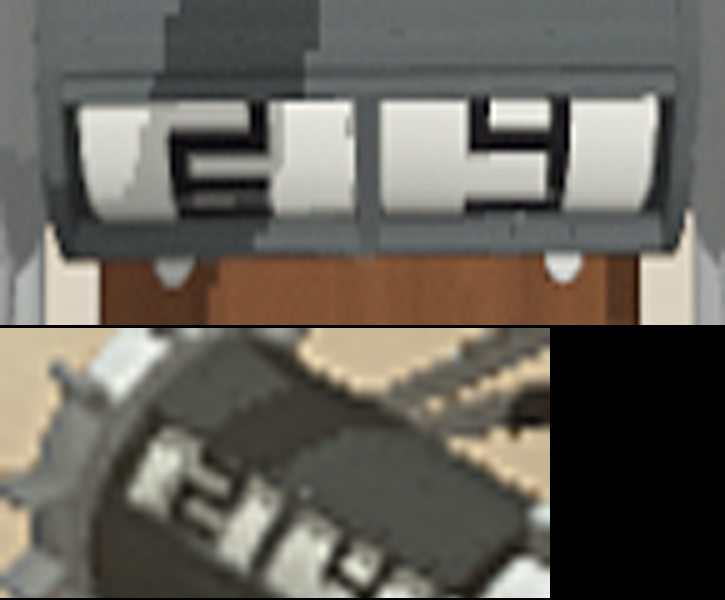

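The top-down view has the ones wheel on the left around column 175 and the tens wheel around column 344. One tab of each stands upright (rows 94–103). The ones figure isn't clear enough at this angle, so I'll read it from the front.

Request:
jog_arm:
  series: [0, -0.1, 0, -0.04, 0, 0, -1, 0, -0.2, 0, -0.08, 0, 0, -1, 0, -0.3, 0, -0.12, 0, 0, -1, 0, -0.4, 0, -0.16, 0, -0.01, -1, 0, -0.4, 0, -0.16, 0, -0.01, -1, 0, -0.4, 0, -0.16, 0, -0.01, -1]

```text
clock: 2.38
eef_pos: [490.8, -150.4, 215.6]
eef_rot: [-0.002, 1.169, -0.002]
wrist_force: [0.5, -0.6, 1.3]
finger_gap: 0.5
```

Run:
```python
from h import *
from cell import manip
s=manip.read_state();c=manip.camera("wrist");pickle.dump((s,c),open("w2.pkl","wb"))
print(s["clock"],s["eef_pos"],s["wrist_force"])
P=wpose(s,c);w=cloud(c,P)
q=proj(c,[[540,-151,100]],P)[0];print(q)
u,v=q.astype(int)
a=c["color"][max(0,v-60):v+60,max(0,u-80):u+80]
cv2.imwrite("pics/w2.png",cv2.resize(cv2.rotate(a,cv2.ROTATE_180),None,fx=4,fy=4,interpolation=cv2.INTER_CUBIC))
cv2.imwrite("pics/w2f.png",c["color"])
```

```text
2.375 [ 490.8144432  -150.41980198  215.6364432 ] [ 0.45475614 -0.61533316  1.33762499]
[256.98961533 193.66212948]
```

View pics/w2.png

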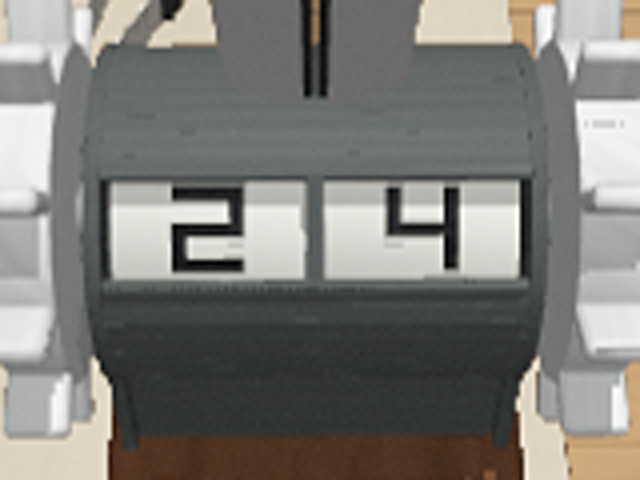

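View pics/w2f.png

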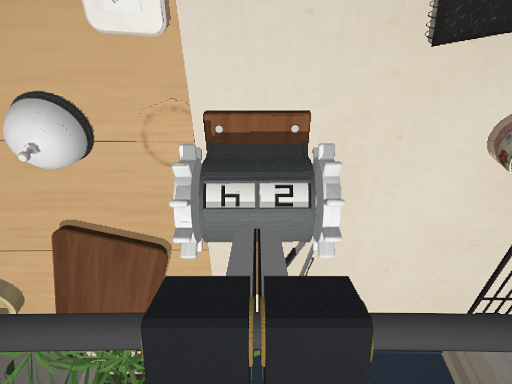

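The front view clearly reads 24: the tens figure is a 2, and the ones figure is a 4 with no bottom bar. Each wheel needs two clicks. I'll put the fingertip behind the upright tens tab first.

Request:
jog_arm:
  series: [0, 0.1, 0, 0.02, 0.02, 0, -1, 0, 0.2, 0, 0.04, 0.04, 0, -1, 0, 0.3, 0, 0.063, 0.066, 0, -1, 0, 0.4, 0, 0.063, 0.066, -0.02, -1, 0, 0.4, 0, 0.063, 0.066, -0.054, -1, 0, 0.4, 0, 0.063, 0.066, -0.054, -1, 0, 0.4, 0, 0.063, 0.066, -0.066, -1, 0, 0.4, 0, 0.063, 0.066, -0.076, -1, 0, 0.4, 0, 0.063, 0.066, -0.076, -1]

```text
clock: 3.55
eef_pos: [552.8, -84.1, 138.2]
eef_rot: [2.979, 1.57, 2.979]
wrist_force: [-0.6, -0.1, -0.3]
finger_gap: 0.6
```

```bash
cat > look.py <<'E'
from h import *
from cell import manip
import sys
t=sys.argv[1];v=sys.argv[2]
s=manip.read_state();c=manip.camera(v);pickle.dump((s,c),open(t+".pkl","wb"))
print(s["clock"],s["eef_pos"].round(1),s["wrist_force"].round(1))
P=wpose(s,c) if v=="wrist" else c["pose"]
q=proj(c,[[545,-151,100]],P)[0];print(q)
u,w=q.astype(int)
a=c["color"][max(0,w-60):w+60,max(0,u-80):u+80]
if v=="wrist":a=cv2.rotate(a,cv2.ROTATE_180)
cv2.imwrite(f"pics/{t}.png",cv2.resize(a,None,fx=4,fy=4,interpolation=cv2.INTER_CUBIC))
E
python3 look.py d1 scene
```

```text
3.55 [552.8 -84.1 138.2] [-0.6 -0.1 -0.3]
[277.75408214 170.01954324]
```

View pics/d1.png

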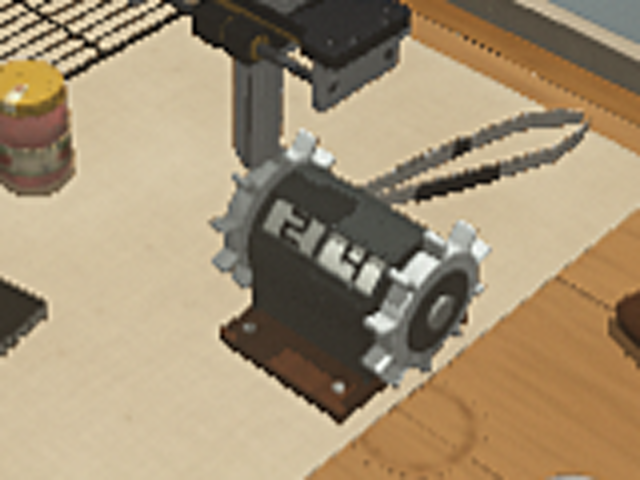

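The fingertip (crop position (258,150)) is just behind the upright tens tab at (305,145), touching nothing. I'll push one click and lift.

Request:
jog_arm:
  series: [0, 0, 0, 0.005, 0, 0, -1, 0, 0, 0, 0.01, 0, 0, -1, 0, 0, 0, 0.014, 0, 0, -1, 0, 0, 0, 0.018, 0, 0, -1, 0, 0, 0, 0.022, 0, 0, -1, 0, 0, 0, 0.026, 0, 0, -1, 0, 0, 0, 0.03, 0, 0, -1, 0, 0, 0, 0.032, 0, 0, -1, 0, 0, 0, 0.032, 0, 0, -1]

```text
clock: 4.72
eef_pos: [585.0, -84.0, 138.4]
eef_rot: [3.122, 1.57, 3.122]
wrist_force: [-0.1, -0.1, -1.2]
finger_gap: 0.7
```

```bash
python3 look.py d2 scene
```

```text
4.725 [585.  -84.  138.4] [-0.1 -0.1 -1.2]
[277.75408214 170.01954324]
```

View pics/d2.png

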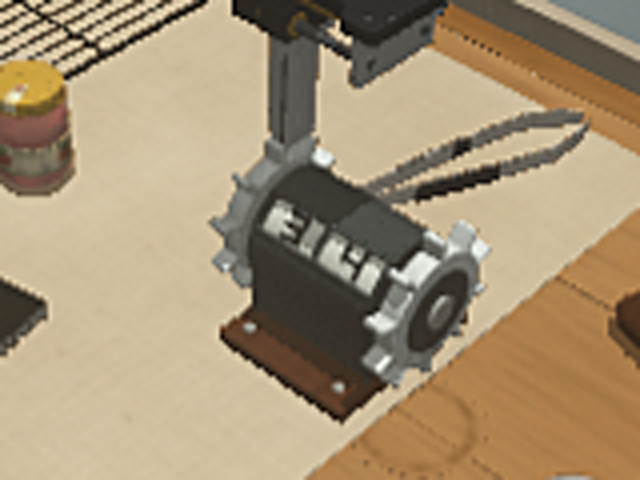

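The tens figure now shows 3, there's no force on the wrist, and the display hasn't moved. Second tens click next.

Request:
jog_arm:
  series: [0, 0, 0, 0, 0, 0.012, -1, 0, 0, 0, 0, 0, 0.026, -1, 0, 0, 0, -0.016, 0, 0.026, -1, 0, 0, 0, -0.032, 0, 0.026, -1, 0, 0, 0, -0.032, 0, 0.026, -1, 0, 0, 0, -0.032, 0, 0.012, -1, 0, 0, 0, -0.032, 0, 0, -1, 0, 0, 0, -0.032, 0, 0, -1, 0, 0, 0, -0.027, 0, 0, -1, 0, 0, 0, -0.022, 0, 0, -1, 0, 0, 0, -0.018, 0, 0, -1, 0, 0, 0, -0.014, 0, 0, -1, 0, 0, 0, -0.01, 0, 0, -1, 0, 0, 0, -0.006, 0, 0, -1, 0, 0, 0, -0.002, 0, 0, -1, 0, 0, 0, 0, 0, 0, -1, 0, 0, 0, 0, 0, 0, -1, 0, 0, 0, 0, 0, 0.015, -1, 0, 0, 0, 0, 0, 0.03, -1, 0, 0, 0, 0, 0, 0.03, -1]

```text
clock: 7.28
eef_pos: [585.6, -84.1, 170.5]
eef_rot: [-0.212, 1.568, -0.212]
wrist_force: [-0.4, -0.1, -0.7]
finger_gap: 0.2
```

```bash
python3 look.py d3 scene
python3 - <<'E'
from h import *
from cell import manip
s=manip.read_state();c=manip.camera("side")
w=cloud(c)
m=(w[...,2]>117)&(w[...,2]<135)&(np.hypot(w[...,0]-570,w[...,1]+153)<100)
n,l,st,ce=cv2.connectedComponentsWithStats(m.astype(np.uint8))
for i in range(1,n):
    if st[i,4]>8: p=w[l==i];print(st[i],p.min(0).round(1),p.max(0).round(1),p.mean(0).round(1))
E
```

```text
7.275 [585.6 -84.1 170.5] [-0.4 -0.1 -0.7]
[277.75408214 170.01954324]
[287 151   4   7  18] [565.1 -95.2 117.8] [572.3 -80.6 128.7] [568.7 -89.2 124.8]
[315 186   6   7  28] [ 566.  -226.8  117.3] [ 574.3 -213.2  129.9] [ 569.2 -220.3  123.2]
```

View pics/d3.png

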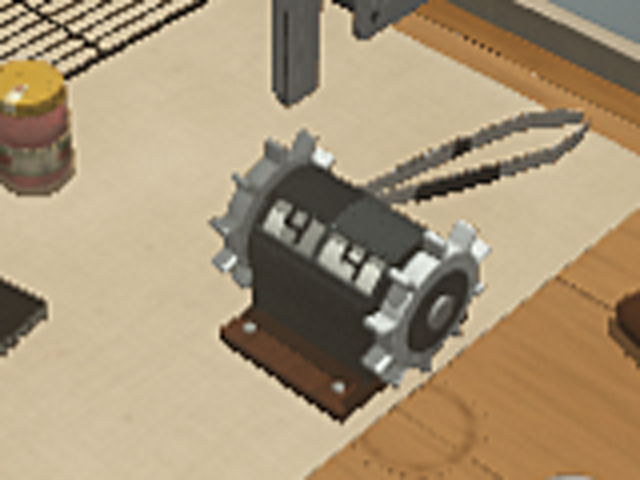

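The tens wheel shows 4, with a tab upright again (side cloud, x about 569, same as before). Moving over to the ones wheel for its first click.

Request:
jog_arm:
  series: [0, 0, 0, -0.016, -0.045, 0, -1, 0, 0, 0, -0.032, -0.09, 0, -1, 0, 0, 0, -0.032, -0.134, 0, -1, 0, 0, 0, -0.032, -0.134, 0, -1, 0, 0, 0, -0.032, -0.134, -0.015, -1, 0, 0, 0, -0.032, -0.134, -0.03, -1, 0, 0, 0, -0.032, -0.134, -0.03, -1, 0, 0, 0, -0.027, -0.134, -0.03, -1, 0, 0, 0, -0.022, -0.134, -0.03, -1, 0, 0, 0, -0.018, -0.134, -0.03, -1, 0, 0, 0, -0.014, -0.134, -0.03, -1, 0, 0, 0, -0.01, -0.134, -0.03, -1, 0, 0, 0, -0.006, -0.134, -0.03, -1, 0, 0, 0, -0.002, -0.134, -0.03, -1, 0, 0, 0, 0, -0.134, -0.03, -1, 0, 0, 0, 0, -0.134, -0.03, -1, 0, 0, 0, 0, -0.134, -0.015, -1, 0, 0, 0, 0, -0.134, 0, -1, 0, 0, 0, 0, -0.134, 0, -1]

```text
clock: 9.75
eef_pos: [585.6, -218.3, 170.6]
eef_rot: [-0.421, 1.568, -0.421]
wrist_force: [0.3, -0.1, -0.5]
finger_gap: 0.3
```

```bash
python3 look.py d4 scene
```

```text
9.75 [ 585.6 -218.3  170.6] [ 0.3 -0.1 -0.5]
[277.75408214 170.01954324]
```

View pics/d4.png

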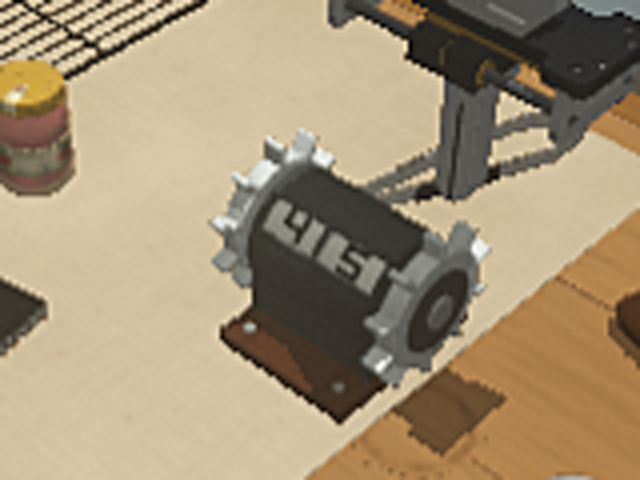

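The ones figure has moved on to a 5 or a 6 at this resolution. I'll confirm from the front before pushing again.

Request:
jog_arm:
  series: [0, -0.1, 0, -0.02, 0.02, 0.03, -1, 0, -0.2, 0, -0.05, 0.04, 0.046, -1, 0, -0.3, 0, -0.08, 0.068, 0.046, -1, 0, -0.4, 0, -0.095, 0.068, 0.046, -1, 0, -0.4, 0, -0.095, 0.068, 0.046, -1, 0, -0.4, 0, -0.095, 0.068, 0.046, -1]

```text
clock: 10.55
eef_pos: [490.4, -150.3, 214.7]
eef_rot: [-0.001, 1.172, -0.001]
wrist_force: [0.5, -1.5, -0.7]
finger_gap: 0.1
```

```bash
python3 look.py d5 wrist
```

```text
10.55 [ 490.4 -150.3  214.7] [ 0.5 -1.5 -0.7]
[256.71823544 199.43716121]
```

View pics/d5.png

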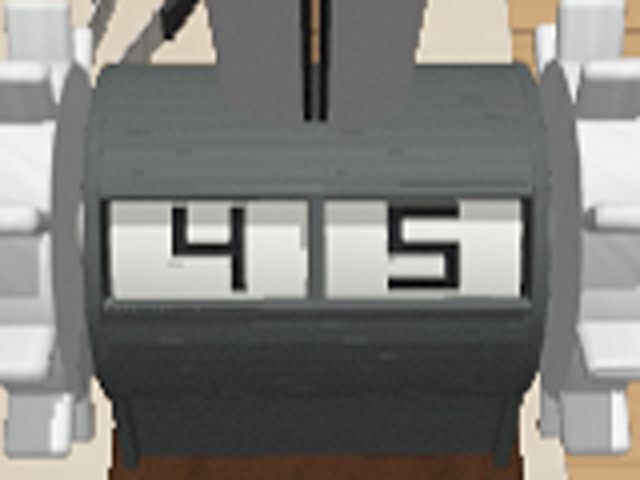

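It reads 45, so one more ones click.

Request:
jog_arm:
  series: [0, 0.1, 0, 0.02, -0.02, 0, -1, 0, 0.2, 0, 0.04, -0.04, 0, -1, 0, 0.3, 0, 0.063, -0.068, 0, -1, 0, 0.4, 0, 0.063, -0.068, -0.02, -1, 0, 0.4, 0, 0.063, -0.068, -0.05, -1, 0, 0.4, 0, 0.063, -0.068, -0.065, -1, 0, 0.4, 0, 0.063, -0.068, -0.076, -1, 0, 0.4, 0, 0.063, -0.068, -0.076, -1, 0, 0.4, 0, 0.068, -0.068, -0.076, -1, 0, 0.4, 0, 0.073, -0.068, -0.076, -1, 0, 0.4, 0, 0.077, -0.068, -0.076, -1, 0, 0.4, 0, 0.081, -0.068, -0.076, -1, 0, 0.4, 0, 0.085, -0.068, -0.076, -1, 0, 0.4, 0, 0.089, -0.068, -0.076, -1, 0, 0.4, 0, 0.093, -0.068, -0.076, -1, 0, 0.4, 0, 0.095, -0.068, -0.076, -1, 0, 0.4, 0, 0.095, -0.068, -0.076, -1, 0, 0.4, 0, 0.095, -0.068, -0.06, -1, 0, 0.4, 0, 0.095, -0.068, -0.045, -1, 0, 0.4, 0, 0.095, -0.068, -0.045, -1]

```text
clock: 13.1
eef_pos: [585.6, -218.3, 171.6]
eef_rot: [-0.42, 1.568, -0.42]
wrist_force: [0.7, 0.4, 0.2]
finger_gap: 0.5
```

```bash
python3 look.py d6 scene
```

```text
13.1 [ 585.6 -218.3  171.6] [0.7 0.4 0.2]
[277.75408214 170.01954324]
```

Request:
jog_arm:
  series: [0, -0.1, 0, -0.02, 0.02, 0.03, -1, 0, -0.2, 0, -0.05, 0.04, 0.045, -1, 0, -0.3, 0, -0.08, 0.068, 0.045, -1, 0, -0.4, 0, -0.095, 0.068, 0.045, -1, 0, -0.4, 0, -0.095, 0.068, 0.045, -1, 0, -0.4, 0, -0.095, 0.068, 0.045, -1]

```text
clock: 13.9
eef_pos: [490.4, -150.3, 214.7]
eef_rot: [-0.001, 1.172, -0.001]
wrist_force: [-0.1, -0.8, 0.2]
finger_gap: 0.4
```

```bash
python3 look.py d7 wrist
python3 - <<'E'
from h import *
s,c=pickle.load(open("d7.pkl","rb"))
cv2.imwrite("pics/d7f.png",c["color"])
w=cloud(c,wpose(s,c))
m=(w[...,2]>118)&(w[...,2]<135)&(np.hypot(w[...,0]-570,w[...,1]+153)<120)
n,l,st,ce=cv2.connectedComponentsWithStats(m.astype(np.uint8))
for i in range(1,n):
    if st[i,4]>15: p=w[l==i];print(st[i],p.min(0).round(1),p.max(0).round(1),p.mean(0).round(1))
# bell
b=w[110:175,0:100].reshape(-1,3);b=b[(b[:,2]>15)&(b[:,2]<75)]
print('bell pts',b.min(0),b.max(0))
q=b[b[:,2]>58];print(len(q),q.mean(0),q.min(0),q.max(0))
A=np.c_[2*b[b[:,2]<50],np.ones((b[:,2]<50).sum())];x=np.linalg.lstsq(A,(A[:,:3]**2).sum(1)/4,rcond=None)[0]
print('sphere',x[:3],np.sqrt(x[3]+x[:3]@x[:3]))
E
```

```text
13.9 [ 490.4 -150.3  214.7] [-0.1 -0.8  0.2]
[256.70043964 199.49071259]
[172 232  20  13 215] [ 567.  -224.6  118. ] [ 573.9 -209.   128.4] [ 569.2 -216.3  124. ]
[322 232  20  12 213] [566.2 -93.6 118. ] [572.5 -77.5 128.2] [568.4 -86.1 123.9]
bell pts [ 493.64868498 -401.3924952    15.00639504] [ 560.36769419 -331.99397694   62.73781498]
84 [ 526.98598322 -368.51085998   60.4915959 ] [ 523.03884825 -373.21701251   58.18759444] [ 531.67242203 -364.09481154   62.73781498]
sphere [ 527.1724796  -369.68563351    6.15587689] 39.37435317391561
```

View pics/d7.png

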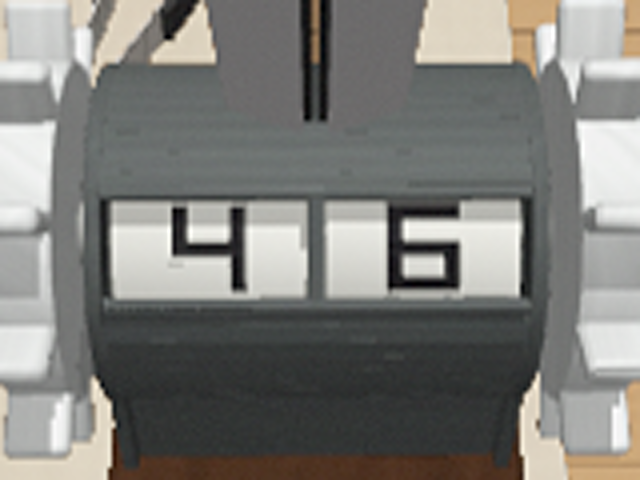

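View pics/d7f.png

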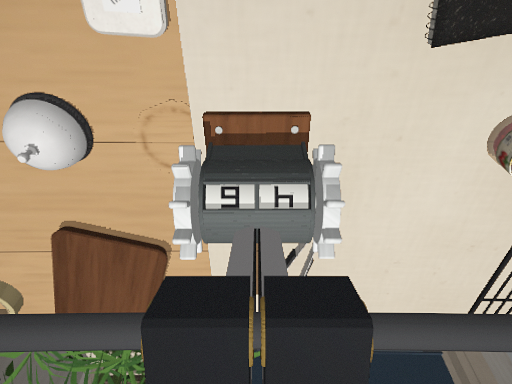

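It shows 46, and both top tabs are upright. The bell axis is near (527, -369) by the wrist view, with the pin seen at about (28,152). The tablet stands close beside the bell, so I'll turn the gripper's long side away from it and approach from above.

Request:
jog_arm:
  series: [0, 0.1, 0, 0.01, -0.05, 0, -1, 0, 0.2, 0, 0.02, -0.1, 0, -1, 0, 0.3, 0, 0.03, -0.15, 0, -1, 0, 0.4, 0, 0.037, -0.2, 0, -1, 0, 0.4, 0, 0.037, -0.219, 0, -1, 0, 0.4, 0, 0.037, -0.219, 0, -1]

```text
clock: 14.7
eef_pos: [527.0, -369.5, 213.3]
eef_rot: [2.229, 1.57, 2.228]
wrist_force: [0.3, 0.4, 0.3]
finger_gap: 0.5
```

Request:
jog_arm:
  series: [0, 0, -1.571, 0, 0, 0, -1, 0, 0, -1.571, 0, 0, 0, -1, 0, 0, -1.571, 0, 0, 0, -1, 0, 0, -1.571, 0, 0, 0, -1, 0, 0, -1.571, 0, 0, 0, -1, 0, 0, -1.571, 0, 0, 0, -1, 0, 0, -1.571, 0, 0, 0, -1, 0, 0, -1.571, 0, 0, 0, -1, 0, 0, -1.571, 0, 0, 0, -1, 0, 0, -1.571, 0, 0, 0, -1]

```text
clock: 15.95
eef_pos: [527.1, -367.8, 215.1]
eef_rot: [1.211, 1.57, -0.358]
wrist_force: [0.9, -0.5, 0.2]
finger_gap: 0.6
```

Run:
```python
from h import *
from cell import manip
s=manip.read_state();c=manip.camera("wrist");P=wpose(s,c)
print(s["clock"],s["eef_pos"].round(1),R.from_euler('xyz',s["eef_rot"]).as_matrix().round(2).tolist(),s["wrist_force"].round(1))
cv2.imwrite("pics/e1.png",c["color"]);print(proj(c,[[527,-369,62],s["eef_pos"]-[0,0,19]],P))
w=cloud(c,P);m=(abs(w[...,0]-527)<30)&(abs(w[...,1]+369)<30)&(w[...,2]>58)&(w[...,2]<70)
q=w[m];print(len(q),q.mean(0) if len(q) else 0)
S=manip.camera("side");cv2.imwrite("pics/e2.png",S["color"])
w=cloud(S);p=w[(w[...,1]<-400)&(w[...,1]>-560)&(w[...,0]>440)&(w[...,0]<620)&(w[...,2]>30)&(w[...,2]<190)];print(p[:,1].max(),p[:,2].max())
for z in(60,100,140,170):
  r=p[abs(p[:,2]-z)<15]
  if len(r):print(z,np.percentile(r[:,1],99))
```

```text
15.95 [ 527.1 -367.8  215.1] [[0.0, 1.0, 0.0], [-0.0, 0.0, -1.0], [-1.0, 0.0, 0.0]] [ 0.9 -0.5  0.2]
[[255.7108414  187.47060408]
 [255.40659797 240.01584205]]
72 [ 527.55641526 -368.9372219    60.90179285]
-400.25856660290066 156.69985196640164
60 -504.5428991281946
100 -464.5065103510477
140 -446.78777068153687
170 -479.468693131902
```

View pics/e1.png

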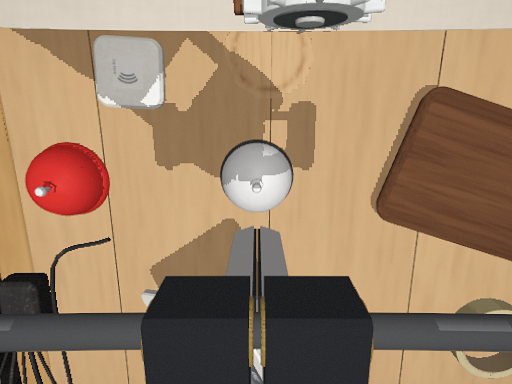

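View pics/e2.png

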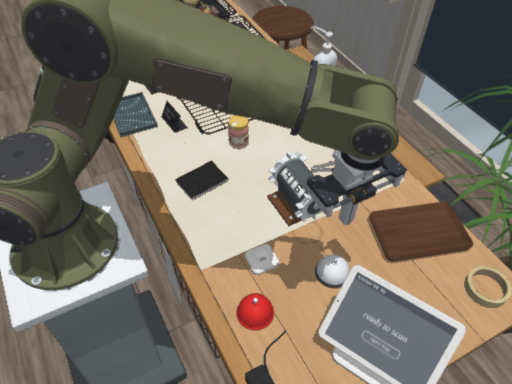

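The pin appears at (257,187), where it should be under a tool at (527, -369). The tablet keeps about 40 mm clear of the turned gripper. Descending to just above the button.

Request:
jog_arm:
  series: [0, 0, 0, 0, 0, -0.04, -1, 0, 0, 0, 0, 0, -0.08, -1, 0, 0, 0, 0, 0, -0.11, -1, 0, 0, 0, 0, 0, -0.125, -1, 0, 0, 0, 0, 0, -0.127, -1, 0, 0, 0, 0, 0, -0.127, -1]

```text
clock: 16.8
eef_pos: [527.4, -369.2, 88.7]
eef_rot: [0.937, 1.569, -0.634]
wrist_force: [0.5, -0.4, -0.2]
finger_gap: -0.1
```

Run:
```python
from h import *
from cell import manip
s=manip.read_state();print(s["eef_pos"],s["wrist_force"])
for n in("side","scene"):
    c=manip.camera(n);q=proj(c,[[527,-369,62]])[0].astype(int);u,v=q
    cv2.imwrite(f"pics/f_{n}.png",cv2.resize(c["color"][v-60:v+50,u-60:u+60],None,fx=5,fy=5,interpolation=cv2.INTER_CUBIC))
```

```text
[ 527.44181786 -369.24363107   88.68780488] [ 0.49393382 -0.36147391 -0.15166945]
```

View pics/f_scene.png

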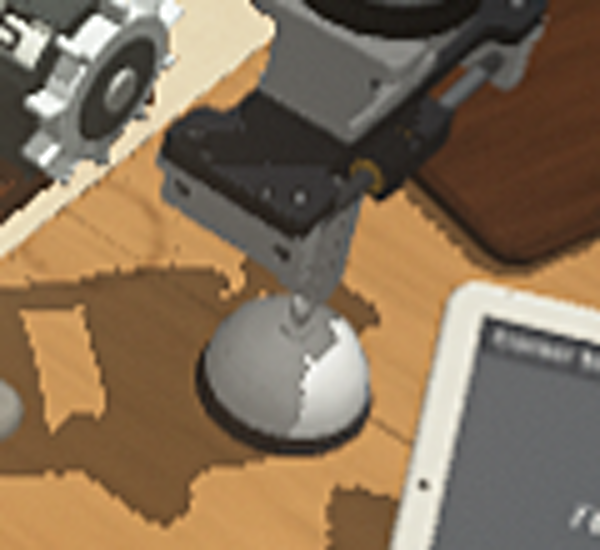

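View pics/f_side.png

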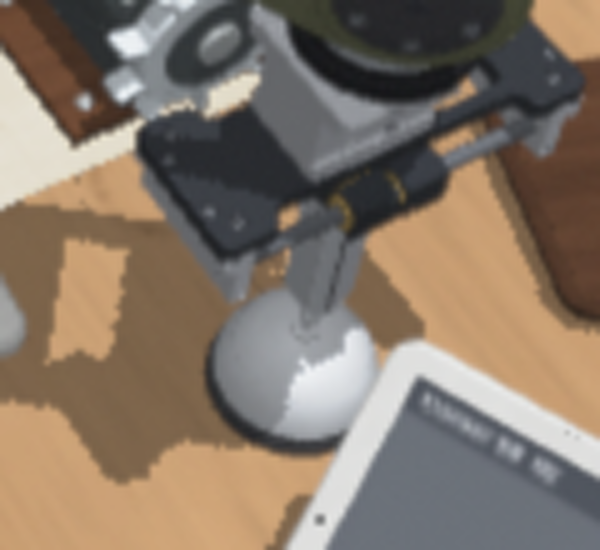

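The fingertip sits right over the pin in both views (about (303,300) in the scene crop). Pressing slowly.

Request:
jog_arm:
  series: [0, 0, 0, 0, 0, -0.003, -1, 0, 0, 0, 0, 0, -0.006, -1, 0, 0, 0, 0, 0, -0.008, -1, 0, 0, 0, 0, 0, -0.009, -1, 0, 0, 0, 0, 0, -0.01, -1, 0, 0, 0, 0, 0, -0.01, -1]

```text
clock: 17.65
eef_pos: [527.0, -369.1, 77.8]
eef_rot: [0.688, 1.571, -0.883]
wrist_force: [-1.2, 1.1, 5.5]
finger_gap: 0.5
```

Request:
jog_arm:
  series: [0, 0, 0, 0, 0, -0.001, -1, 0, 0, 0, 0, 0, -0.002, -1, 0, 0, 0, 0, 0, -0.002, -1]

```text
clock: 18.02
eef_pos: [527.1, -369.1, 76.7]
eef_rot: [0.772, 1.57, -0.799]
wrist_force: [-5.5, 3.2, 12.5]
finger_gap: 0.4
```

The force is 12.5 N, above the 8 N needed, so the button is fully down. Releasing and backing off straight up.

Request:
jog_arm:
  series: [0, 0, 0, 0, 0, 0.003, -1, 0, 0, 0, 0, 0, 0.008, -1, 0, 0, 0, 0, 0, 0.02, -1, 0, 0, 0, 0, 0, 0.06, -1, 0, 0, 0, 0, 0, 0.12, -1, 0, 0, 0, 0, 0, 0.14, -1, 0, 0, 0, 0, 0, 0.14, -1, 0, 0, 0, 0, 0, 0.14, -1]

```text
clock: 19.02
eef_pos: [526.6, -368.7, 214.0]
eef_rot: [-2.238, 1.569, 2.474]
wrist_force: [-0.3, -1.2, -0.1]
finger_gap: 0.6
```

```bash
python3 - <<'E'
from h import *
from cell import manip
s=manip.read_state();c=manip.camera("wrist");P=wpose(s,c)
print(s["clock"],s["eef_pos"].round(1),s["wrist_force"].round(1))
w=cloud(c,P);m=(abs(w[...,0]-527)<30)&(abs(w[...,1]+369)<30)&(w[...,2]>57)&(w[...,2]<70)
q=w[m];print(len(q),q.mean(0),q[:,2].max())
S=manip.camera("scene");D=manip.camera("side")
a=cv2.resize(S["color"][130:300,230:400],(500,500),interpolation=cv2.INTER_CUBIC)
cv2.imwrite("pics/g1.png",a)
E
python3 look.py g2 side
```

```text
19.025 [ 526.6 -368.7  214. ] [-0.3 -1.2 -0.1]
75 [ 527.56806915 -368.92106229   60.52657195] 62.535641967685706
19.175 [ 526.7 -368.8  214.1] [0.2 0.7 0.1]
[292.51701659 179.95268881]
```

View pics/g1.png

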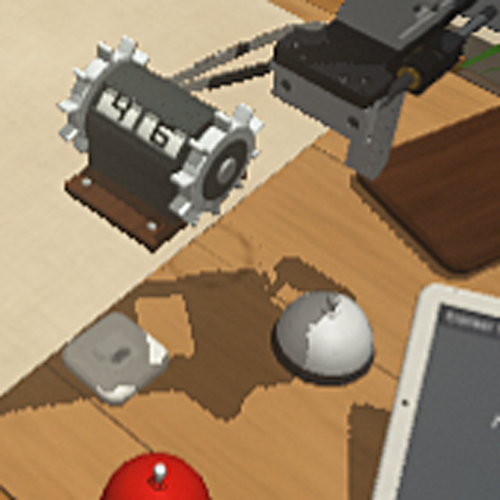

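View pics/g2.png

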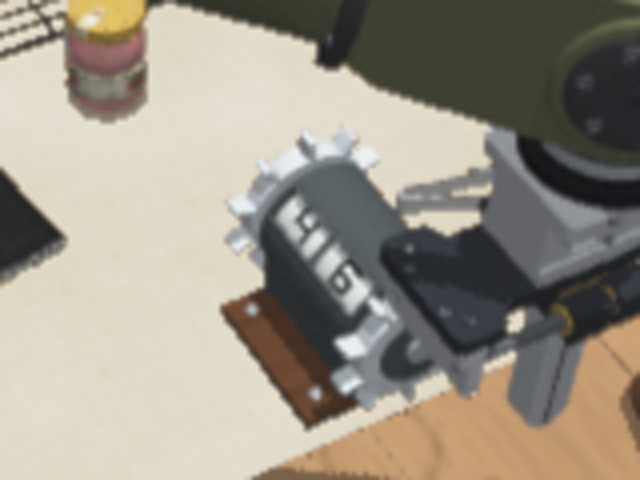

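The display reads 46 at (140,115) in the crop. The bell stands at its original spot, its pin top is back at 62 mm, and the arm is clear of everything. Handing in.

```bash
python3 -c "
from cell import manip
print(manip.sign_off())"
```

```text
the job is handed in; nothing more can be done
None
```

The display started at 24. I flicked the tens wheel two clicks and the ones wheel two clicks with the closed fingertips. A front view confirmed 46, with a tab upright on both wheels. Then I pressed the silver bell's button until the wrist read 12.5 N, let it go and backed straight up. The job was handed in at about 19 s.

- **Display:** the last scene and side pictures show 46, with the display upright where it stood.
- **Bell:** the pin is back up, with its top at about 62 mm. Its measured position is within 1 mm of before the press.
- **Arm and surroundings:** the fingertip is about 130 mm above the bell and the wrist force is near zero. The jar, card reader and red bell look undisturbed, though I did not measure them again.
- **Open points:** "fully down" rests on the force and the fingertip height, because the button's travel cannot be read directly. The press also showed about 5 N of sideways force, but the bell did not move. No checks failed or disagreed beyond the few millimetres of spread expected between the cameras.

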